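# Purge the grinder, then hold its bayonet lid half-way to the lock

### The job

Get the grinder ready for its lid-seal check: first twist the spring-return purge knob on its low deck clockwise to its stop and let go so that it springs back. Then drop the bayonet lid into the collar on top of the grinder with its lugs through the slots, fully down on the rim, twist it clockwise to the half-way mark (45 degrees, half of the quarter turn to the lock, and well short of the lock click), and finish while still gripping it and holding it there against its spring, level and down on the rim. Leave the other things on the cart where they are.

Things in the scene. Friction and masses are not known exactly. Their poses are not given: they have to be found in the camera images.
- lid_grip (a point): Middle of the lid's bar handle, on the lid's axis, z up. The loose lid (0.12 kg) is a grey disc 96 mm across, 8 mm thick, with an upright aluminium bar on top: 56 mm long along x, 14 thick along y, 40 tall, up to 20 mm above this point; the disc's top is 20 mm below it, its underside 28 mm below. Same after a half turn. Starts standing on its plug, any yaw; may swap places with cup and tamper.
- lid_foot (a point): Centre of the foot of the lid's plug, 50 mm below lid_grip. The plug under the disc is 60 mm across and 22 mm deep; at its foot two opposite lugs stand out along the lid's x axis, in line with the bar handle: each 16 mm wide, 7 mm tall, reaching 40 mm from the axis.
- collar_top (a point): Centre of the rim of the collar on top of the fixed black grinder, 200 mm above the cart top; place and yaw vary. z up; the knob deck is towards -x, the slots at +x and -x. Collar 124 mm across outside, mouth 65 mm across under an 11 mm thick lip. The fully seated lid rests with its disc on the rim, lid_grip 28 mm above this point. A spring turns a released lid back.
- slot (a point): The +x slot in the collar's lip, at rim height, 38 mm from the axis (the other is opposite). Each is at least 22 mm wide and reaches 43 mm from the axis, and passes a lug when the lid's bar lies along the collar's x, either way round (about 4 degrees and 2 mm of play). A short raised bar on the rim outside marks it.
- half_mark (a point): Long raised aluminium bar on the rim, 45 degrees clockwise (seen from above) of the +x slot; one more opposite. Half-way: the lid's bar points at these. The lid, once down, turns only clockwise; after about 10 degrees it meets a sprung ring that pushes it back (0.10 N m at first, 0.16 N m at half-way). The grip must hold that.
- lock_mark (a point): Round raised dot on the rim, 90 degrees clockwise of the +x slot, with one more across from it: the lock. The click ball before the lock is met at about 65 degrees; do not turn the lid that far.
- knob_grip (a point): Middle of the purge knob's black bar grip, on its upright axis, 90 mm above the cart top, 155 mm from the collar's axis. Bar 42 mm long along this point's x, 12 mm thick along y, reaching 16 mm above and below; a 44 mm disc lies below. At rest x is the collar's x; the point turns with the knob. It stands on the grinder's low deck (60 mm up); the tower's face is 85 mm from the axis towards +x.
- purge_knob (a joint): Turn of the purge knob in rad: 0 at rest, grows clockwise seen from above, hard stop at 1.05 (60 degrees). A spring returns it (0.03 N m at rest, 0.12 N m at the stop).
- cup: Bystander, leave alone: white ceramic mug-shaped espresso cup, 72 mm wide, 60 mm tall, small side handle. Origin at the middle of its underside.
- tamper: Bystander, leave alone: steel coffee tamper standing on its 58 mm round base, 85 mm tall, round-knobbed handle. Origin at the middle of its underside.
- canister: Bystander, leave alone: frosted glass canister with steel cap, 92 mm wide, 130 mm tall. Origin at the middle of its underside.
- pitcher: Bystander, leave alone: steel milk pitcher with side handle, 80 mm wide, 95 mm tall. Origin at the middle of its underside.
- portafilter: Bystander, leave alone: steel portafilter lying flat: 68 mm round basket 30 mm tall with a 130 mm black handle (origin under the basket).
- spoon: Bystander, leave alone: coffee spoon lying flat. Origin at the middle of its underside.
Things that resemble listed ones, but are neither listed nor needed, are in the scene too. What is shaped like the part that bears lid_grip but blue is not meant.

How it is judged (in metres and radians):
On the way, in this order (a step that is already met when the one before it is completed fails the run):
1. the purge knob is twisted to its stop (value of joint purge_knob above 0.96 rad), for 0.1 s.
2. the purge knob is let go and has sprung back (value of joint purge_knob below 0.12 rad and contact force between the fingers and purge_knob below 0.1 N), for 0.2 s.
3. the lid is down in the collar on the rim, lugs through the slots (horizontal distance between lid_grip and collar_top below 0.005 m and z of lid_grip in the frame of collar_top between 0.022 and 0.0315 m), for 0.1 s.
At the end, for the whole second after the job is handed in: The lid is seated in the collar (axis within 5 mm, disc within 3.5 mm of the rim, level within 4 degrees), turned 45 +- 12 degrees clockwise from the slots, at rest and still gripped by the fingers (more than 2 N); the purge knob is back at rest (below 0.12 rad) (all of step 3 and angle between the x axis of lid_grip and the x axis of collar_top, either way round between 0.576 and 0.995 rad and angle between lid_grip's own z axis and vertical below 0.07 rad and contact force between the fingers and lid above 2 N and angular speed of lid below 0.2 rad/s and value of joint purge_knob below 0.12 rad); the arm keeps its last pose, push and grip.
It fails at once if the seated lid is turned on into the lock click (past 65 degrees) (horizontal distance between lid_grip and collar_top below 0.005 m and z of lid_grip in the frame of collar_top between 0.022 and 0.0315 m and angle between the x axis of lid_grip and the x axis of collar_top, either way round above 1.135 rad).
It fails at once if another thing on the cart is moved by more than 40 mm (distance of any of cup, tamper, canister, pitcher, portafilter, spoon from where it was at the start of the episode above 0.04 m).
It also fails if it takes over 64 s, if anything falls off the work surface, if the arm or the gripper's body presses on something with over 40 N, if the wrist force passes 120 N, or if a joint passes its speed limit or range.

### The arm

A 6-joint arm with a two-finger parallel gripper is mounted at the origin on the work surface. World frame = base frame: x ahead of the robot, y to its left, z up, the work surface at z = 0. Lengths are in mm, angles in rad, forces in N, time in s.
With the tool pointing down it reaches from about 325 to 750 mm from the base axis. Payload 7.6 kg.
Tool frame: the origin (TCP) lies midway between the tips of the shut fingers; the grasp point (between the pads) lies 19 mm behind it (robot.grip_depth is the distance from the TCP to the grasp point, in mm); x points along the fingers, y is the direction in which the jaws open and shut, and the axes are right-handed (so a half turn about x gives the same grasp; the last joint's range is limited). The gripper opens to 85 mm and grips with 20 to 120 N. Pads are 22 mm wide; open, the fingers measure 114 mm over their backs; the gripper's body (76 mm by 85 mm) begins 54 mm behind the grasp point. The pads swing forward as they close: fully open they stand 13 mm farther back than shut.
Start: joints at [1.077, 0.052, 1.401, -0, 1.689, -0.07], TCP at [215.881, 478.582, 231.323] pointing down, gripper open.
Joint ranges: [-2.9, 2.9], [-0.91, 2.17], [0.12, 2.37], [-1.06, 4.2], [0.26, 2.73], [-2.93, 2.93]. Speed limits (rad/s): [2.57, 2.57, 3.01, 3.14, 3.14, 3.14].

### API

Orientations are given as a rotation vector (axis times angle).
In Python, from rig import robot gives the robot as it stands.
- The arm moves only by the shell command python3 -m jog 'ROWS' [FORCE]. ROWS is JSON, one flat list of numbers, 7 for each row, row after row: the turn, a rotation vector about the world's x, y, z in degrees, then the shift along the world's x, y, z in mm, then the closure in counts, from 0 (fully open) to 255 (shut). In form: [rx, ry, rz, x, y, z, gripper, rx, ry, rz, x, y, z, gripper, ...]. A call has exactly 5 rows; each row is the pose to reach, as a shift and turn from the pose commanded when the call began; what a row does not reach only later rows make up. A row lasts 1/8 s, in which the tool goes at most 62.5 mm and 10.7 degrees, less where a joint would pass 70% of its speed; a pose out of reach is approached as far as the arm can. A call with a gripper value outside its range is refused whole. The fingers move at their own pace and stop on an object; FORCE is the grip in N (left out, the last holds). Time passes only in rows, so rows that repeat a pose let the fingers close, or fill a call up. It gives the time, the measured TCP pose, the force and the opening at its end, in the units of the state.
- robot.read_state(): the state, without advancing time (a new reading comes with each control period).
- robot.get_image(name): name is "scene" or "top" or "wrist"; returns the picture (400x640x3 uint8, blue, green, red); there is no depth.
- robot.camera_info(name): a dict with "camera_matrix" (3x3 intrinsics, pixels), "k1" (the pictures are not rectified: a ray, as slopes to the right and down, at radius r is drawn at 1 + k1 r^2 times it, then the intrinsics apply), "rvec" (rotation vector, rad) and "tvec" (3), from world to camera coordinates, as OpenCV has them; the wrist camera has in their place "tool_from_camera" (4x4, takes a point from camera to tool coordinates, whose origin is the TCP and whose axes are the tool frame's). Camera axes: x right, y down, z forward; pixel columns grow to the right and rows downward; lengths in mm; the calibration is good to about 2 mm. A picture is of the moment at which its call begins: read the wrist's pose just before it. camera_info takes no time and is no camera call.
- robot.close_job(): hands the job in, once; it reports no verdict.
The state is a dict: "t": time; "q": joint angles; "qd": joint speeds; "joint_torque": joint torques, N m; "ee_pos": TCP position; "tcp_rot": TCP orientation; "ft_force": force on the tool from outside, world axes, zero at the start; "wrist_torque": the same for the moment, N m; "width": finger opening in mm.
Only numpy, scipy, OpenCV 4.12 (cv2) and the standard library are available. Lean on these libraries where they do the work, as an engineer would, in place of code of your own. Each camera call takes 0.05 s, during which the arm holds its last target. There are 200 camera calls.

## Working session

There is one attempt and no reset: what is moved stays moved. The work goes in short steps, Python scripts to look and compute and a shell command to move; the robot and the scene stay as the last step left them, time stands still between calls to the robot, and variables do not carry over. Pictures are saved under pics/ and viewed, about 8 in all and at most 12, crops included, and the job is handed in when it is done.

```bash
mkdir -p pics; ls
cat > h.py <<'E'
import numpy as np, cv2
from scipy.spatial.transform import Rotation as R
from rig import robot
def grab(name):
    s=robot.read_state(); im=robot.get_image(name); return im,cam(name,s)
def cam(name,s):
    c=robot.camera_info(name); K=np.array(c["camera_matrix"],float)
    if "rvec" in c:
        Rm=R.from_rotvec(np.ravel(c["rvec"])).as_matrix(); t=np.ravel(c["tvec"])
    else:
        T=np.array(c["tool_from_camera"]); W=np.eye(4); W[:3,:3]=R.from_rotvec(s["tcp_rot"]).as_matrix(); W[:3,3]=s["ee_pos"]
        M=np.linalg.inv(W@T); Rm=M[:3,:3]; t=M[:3,3]
    return dict(K=K,k1=float(c["k1"]),R=Rm,t=t)
def ray(c,u,v):
    K=c["K"]; d=np.array([(u-K[0,2])/K[0,0],(v-K[1,2])/K[1,1]]); p=d.copy()
    for _ in range(20): p=d/(1+c["k1"]*(p@p))
    return -c["R"].T@c["t"], c["R"].T@np.array([p[0],p[1],1])
def onz(c,u,v,z):
    o,d=ray(c,u,v); return o+d*(z-o[2])/d[2]
def proj(c,P):
    q=c["R"]@np.asarray(P,float)+c["t"]; p=q[:2]/q[2]; p=p*(1+c["k1"]*(p@p)); return c["K"][:2,:2]@p+c["K"][:2,2]
def tri(*rays):
    A=0;b=0
    for o,d in rays:
        d=d/np.linalg.norm(d);P=np.eye(3)-np.outer(d,d);A=A+P;b=b+P@o
    X=np.linalg.solve(A,b); return X,[np.linalg.norm((np.eye(3)-np.outer(d,d)/(d@d))@(X-o)) for o,d in rays]
E
python3 - <<'E'
from h import *
np.set_printoptions(precision=3,suppress=True)
for n in ("scene","top"):
    im,c=grab(n); cv2.imwrite(f"pics/{n}0.png",im); print(n,c["k1"],c["K"].ravel(),-c["R"].T@c["t"])
print(robot.read_state())
E
```

```text
pics
scene -0.12991407488963969 [487.967   0.    323.679   0.    487.967 208.297   0.      0.      1.   ] [1464.963  413.444  774.4  ]
top 0.027221946470507873 [377.199   0.    317.992   0.    377.199 199.792   0.      0.      1.   ] [ 362.833    3.877 1176.615]
{'t': 0.1, 'q': array([ 1.077,  0.053,  1.402, -0.   ,  1.689, -0.07 ]), 'qd': array([-0.002,  0.001, -0.002, -0.   , -0.   ,  0.   ]), 'joint_torque': array([  0.001, -38.258, -36.099,  -0.   ,   0.005,  -0.   ]), 'ee_pos': array([215.752, 478.333, 230.559]), 'tcp_rot': array([ 0.331,  1.545, -0.333]), 'ft_force': array([ 0.2  ,  0.353, -0.046]), 'wrist_torque': array([-0.011, -0.016,  0.037]), 'width': 85.84432824899258}
```

View pics/scene0.png

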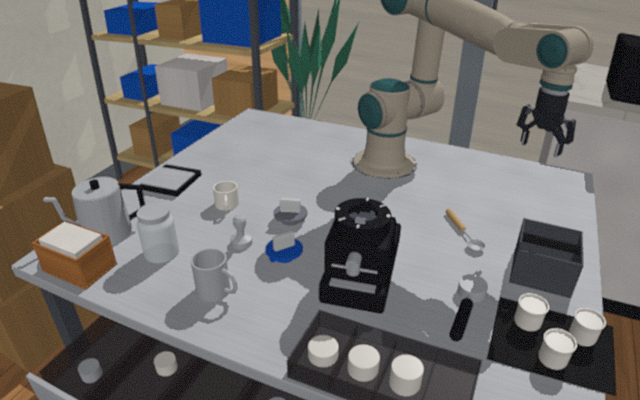

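View pics/top0.png

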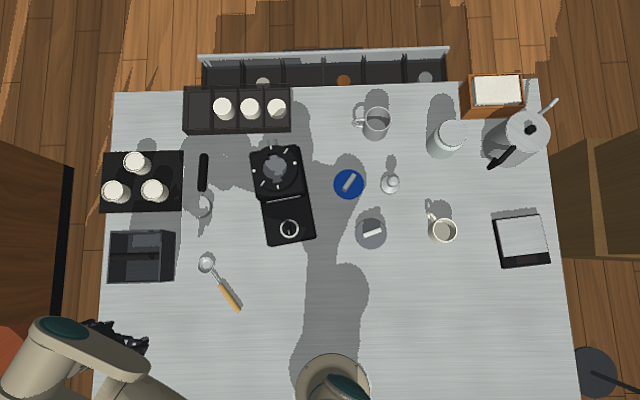

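The scene view shows the grinder at (362,250), the grey lid at (290,212) and the blue look-alike at (284,248). In the top view the collar is at (277,167), the knob at (289,229), the grey lid at (371,232) and the blue lid at (348,184). The grey one matches the description (grey disc with an aluminium bar), and the blue one is excluded by the task. I'll confirm this in an enlarged crop.

Run:
```python
from h import *
a=cv2.imread("pics/top0.png")[130:260,235:405]; b=cv2.imread("pics/scene0.png")[180:310,255:425]
f=lambda x:cv2.resize(x,None,fx=4,fy=4,interpolation=cv2.INTER_CUBIC)
cv2.imwrite("pics/crop1.png",cv2.resize(np.hstack([f(a),f(b)])[:, :],(800,306)) if 0 else np.vstack([cv2.resize(f(a),(392,300)),cv2.resize(f(b),(392,300))]).copy())
A=cv2.resize(a,None,fx=4.5,fy=4.5,interpolation=cv2.INTER_CUBIC); cv2.imwrite("pics/crop1.png",A)
# rough positions
_,=[0]
c=cam("top",None)
for n,u,v,z in (("collar",277,167,200),("knob",289,229,90),("lid disc",371,232,42),("lid bar",371,232,70)): print(n,onz(c,u,v,z).round(0))
```

```text
collar [621. 130. 200.]
knob [464. 111.  90.]
lid disc [ 453. -130.   42.]
lid bar [ 451. -127.   70.]
```

View pics/crop1.png

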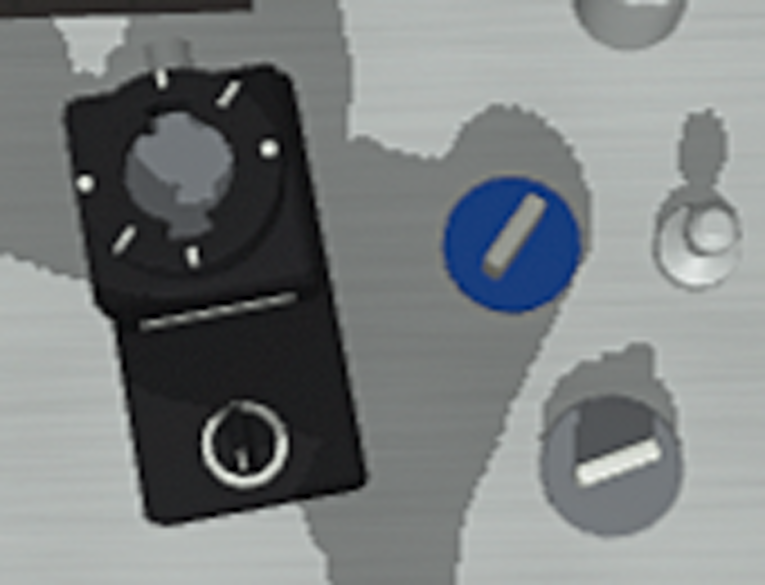

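The crop confirms it: the grey lid's bar runs from (580,475) to (660,448) in the crop, and the other one is clearly blue. The collar's short slot marks are at (162,78) and (193,255), the long half marks at (230,92) and (123,240), and the dots at (268,148) and (85,183).

Run:
```python
from h import *
np.set_printoptions(precision=3,suppress=True)
s=robot.read_state(); M=R.from_rotvec(s["tcp_rot"]).as_matrix(); print(M, np.degrees(np.arctan2(M[1,1],M[0,1])))
print(np.array(robot.camera_info("wrist")["tool_from_camera"]))
c=cam("top",None); P=lambda x,y:(235+x/4.5,130+y/4.5)
pts=[onz(c,*P(*p),202) for p in ((162,78),(193,255),(230,92),(123,240),(268,148),(85,183))]
print(np.array(pts)); print("ctr",np.mean(pts,0)); 
for i,off in ((0,0),(2,45),(4,90)):
    d=pts[i]-pts[i+1]; print(np.degrees(np.arctan2(d[1],d[0]))+off, np.hypot(*d[:2]))
k=onz(c,*P(245,445),75); print("knob disc",k)
l=onz(c,*P(611,465),30); print("lid disc",l)
b=[onz(c,*P(*p),70) for p in((585,475),(655,450))]; d=b[1]-b[0]; print("bar",np.mean(b,0),np.degrees(np.arctan2(d[1],d[0])))
```

```text
[[-0.001  0.411  0.912]
 [-0.001  0.912 -0.411]
 [-1.    -0.001 -0.   ]] 65.7210811623961
[[   0.001   -0.321    0.947 -142.813]
 [   1.      -0.      -0.001   -0.048]
 [   0.001    0.947    0.321  -83.176]
 [   0.       0.       0.       1.   ]]
[[675.279 145.794 202.   ]
 [566.77  127.992 202.   ]
 [665.347 105.177 202.   ]
 [576.977 169.202 202.   ]
 [630.221  82.977 202.   ]
 [612.131 191.747 202.   ]]
ctr [621.121 137.148 202.   ]
9.316534610378012 109.9593412608277
9.075937273133476 109.12601069918101
9.442558960993338 110.26421274119039
knob disc [466.144 111.071  75.   ]
lid disc [ 450.388 -130.97    30.   ]
bar [ 448.81  -132.172   70.   ] -71.90715363883514
```

```bash
python3 -m jog '[0,0,4,30,-36,10,0, 0,0,7,60,-72,20,0, 0,0,11,90,-108,30,0, 0,0,14,120,-144,40,0, 0,0,17,142,-180,40,0]' 40 && python3 -m jog '[0,0,4,30,-36,6,0, 0,0,7,60,-72,12,0, 0,0,11,90,-108,20,0, 0,0,14,120,-144,29,0, 0,0,16.6,142,-180,29,0]'
python3 -m jog '[0,0,0,0,0,0,0, 0,0,0,0,0,0,0, 0,0,0,0,0,0,0, 0,0,0,0,0,0,0, 0,0,0,0,0,0,0]'
python3 - <<'E'
from h import *
im,c=grab("wrist"); cv2.imwrite("pics/w1.png",im); np.save("w1.npy",c,allow_pickle=True)
g=cv2.cvtColor(im,cv2.COLOR_BGR2GRAY)
print(c["K"].ravel(),c["k1"],-c["R"].T@c["t"])
print("pred collar",proj(c,(621,137,200)),"knob",proj(c,(468,112,106)))
E
```

```text
t: 0.72
ee_pos: [358.9, 297.3, 271.8]
tcp_rot: [0.099, 1.568, -0.098]
ft_force: [0.6, -0.6, -0.3]
width: 85.5
t: 1.35
ee_pos: [500.9, 117.2, 300.5]
tcp_rot: [-0.129, 1.567, 0.129]
ft_force: [0.1, 0.5, 0.2]
width: 85.3
t: 1.98
ee_pos: [499.7, 119.0, 300.4]
tcp_rot: [-0.128, 1.567, 0.128]
ft_force: [0.3, 0.5, 0.6]
width: 85.2
[331.32532518   0.         321.10168736   0.         331.32532518
 194.31579538   0.           0.           1.        ] -0.00657785482949347 [417.59346186 105.63799033 443.21335789]
pred collar [318.97798731 324.78489838] knob [319.41110799 134.94538278]
```

View pics/w1.png

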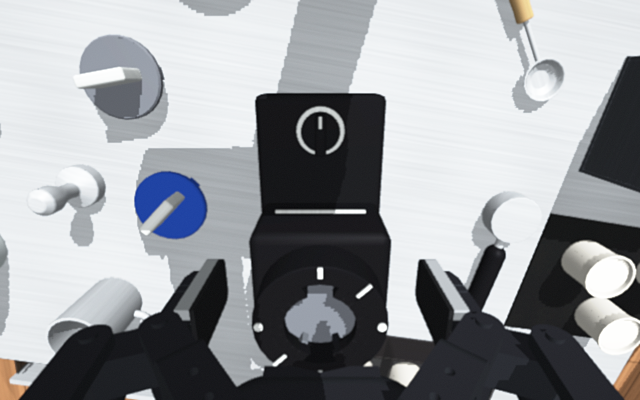

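The wrist view shows the knob ring at (320,131), the -x slot mark at (320,273), half marks at (365,291) and (279,360), and lock dots at (258,327) and (382,328). The grey lid is at (121,77) and the blue one at (170,205). Next I'll triangulate against the top view.

Run:
```python
from h import *
np.set_printoptions(precision=1,suppress=True)
w=np.load("w1.npy",allow_pickle=True).item(); t=cam("top",None)
iw=cv2.imread("pics/w1.png"); it=cv2.imread("pics/top0.png")
def cen(im,u,v,r,thr):
    x0,y0=int(u)-r,int(v)-r; g=cv2.cvtColor(im,cv2.COLOR_BGR2GRAY)[y0:y0+2*r+1,x0:x0+2*r+1].astype(float)
    m=np.clip(g-thr,0,None); ys,xs=np.mgrid[:2*r+1,:2*r+1]; return x0+(m*xs).sum()/m.sum(), y0+(m*ys).sum()/m.sum()
P=lambda x,y:(235+(x+.5)/4.5-.5,130+(y+.5)/4.5-.5)
def both(n,a,b,r=(5,3),thr=110):
    a=cen(iw,*a,r[0],thr); b=cen(it,*b,r[1],thr); X,e=tri(ray(w,*a),ray(t,*b)); print(n,X,np.array(e)); return X
S=both("slot-",(320,273),P(193,255),(8,3)); H=both("half-",(365,291),P(123,240),(9,4)) 
D1=both("dotR",(258,327),P(268,148)); D2=both("dotL",(382,328),P(85,183))
d=D1-D2; print("ctr",(D1+D2)/2,"yaw",np.degrees(np.arctan2(d[1],d[0]))+90)
# wrist only at z=202
a=onz(w,*cen(iw,258,327,6,110),202);b=onz(w,*cen(iw,382,328,6,110),202);s=onz(w,*cen(iw,320,273,8,110),202);d=a-b
print("wrist only ctr",(a+b)/2,np.degrees(np.arctan2(d[1],d[0]))+90,np.linalg.norm(d),"slot",s)
K=both("knobring",(320,131),P(245,445),(30,11),110)
# lid disc by colour contour/ellipse : saturation low mid-grey vs bright table
for n,im,c,(u,v),r in(("w",iw,w,(121,77),60),("t",it,t,P(611,465),24)):
    x0,y0=int(u-r),int(v-r); cr=im[y0:y0+2*r,x0:x0+2*r]; print(n,"pix disc",cr[int(r*1.5),r],"table",cr[3,3],"center",im[int(v)+ (20 if n=='w' else 7),int(u)])
```

```text
slot- [568.1 129.2 200.1] [0.2 0.2]
half- [579.7 169.6 200. ] [0. 0.]
dotR [631.6  83.9 200.8] [0.1 0.1]
dotL [613.8 193.6 200.7] [0.5 0.5]
ctr [622.7 138.7 200.8] yaw 9.179713281048137
wrist only ctr [621.9 138.5 202. ] 9.077813182221888 110.9606890223699 slot [566.9 128.9 202. ]
knobring [457.6 110.8 106. ] [1.3 1.3]
w pix disc [108 101  97] table [242 241 237] center [108 100  96]
t pix disc [125 122 117] table [120 121 118] center [125 121 117]
```

```bash
python3 -m jog '[0,0,0,-10,-2,-30,0, 0,0,0,-20,-4,-60,0, 0,0,0,-31,-5,-90,0, 0,0,0,-31,-5,-120,0, 0,0,0,-31,-5,-120,0]'
python3 - <<'E'
from h import *
np.set_printoptions(precision=1,suppress=True)
im,c=grab("wrist"); cv2.imwrite("pics/w2.png",im); np.save("w2.npy",c,allow_pickle=True)
w=np.load("w1.npy",allow_pickle=True).item(); iw=cv2.imread("pics/w1.png")
rs=[]
for i,k,(u,v),r in((iw,w,(320,131),32),(im,c,proj(c,(469.4,114.1,74)),55)):
    u,v=int(u),int(v); g=cv2.cvtColor(i,cv2.COLOR_BGR2GRAY)[v-r:v+r,u-r:u+r]; m=(g>100).astype(np.uint8)
    cs,_=cv2.findContours(m,cv2.RETR_EXTERNAL,cv2.CHAIN_APPROX_NONE); q=max(cs,key=lambda x:cv2.boundingRect(x)[2]); h=cv2.convexHull(q)
    e=cv2.fitEllipse(h); p=(e[0][0]+u-r,e[0][1]+v-r); print(p,e[1],onz(k,*p,74)); rs.append(ray(k,*p))
print(tri(*rs))
v=int(v);cv2.imwrite("pics/w2c.png",cv2.resize(im[max(0,v-75):v+75,u-100:u+100],None,fx=3,fy=3))
E
```

```text
t: 2.65
ee_pos: [467.6, 113.5, 178.3]
tcp_rot: [-0.128, 1.572, 0.128]
ft_force: [0.1, -0.1, 1.5]
width: 84.9
(320.0950126647949, 130.25295639038086) (48.430023193359375, 49.051361083984375) [467.6 112.5  74. ]
(319.9724769592285, 191.72860717773438) (64.8230209350586, 66.90630340576172) [465.7 112.2  74. ]
(array([468.9, 112.7,  64.2]), [np.float64(0.0025988563814419692), np.float64(0.002598856381443783)])
```

View pics/w2c.png

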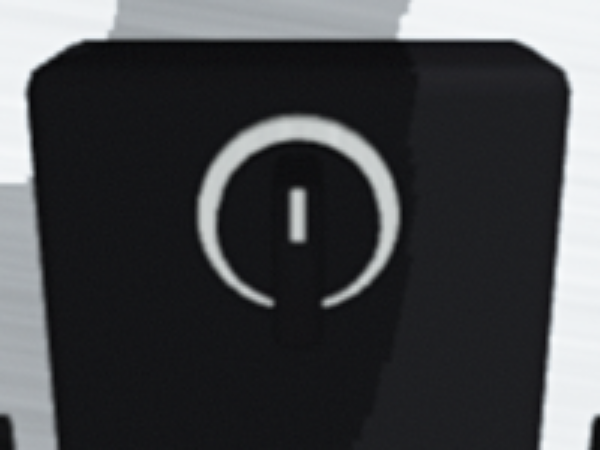

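The knob axis triangulates to about (469,113). The ring is on the deck at z≈62, and this agrees with the prediction from the collar. I'll descend and grip it.

```bash
python3 -m jog '[0,0,0,0,0,-35,0, 0,0,0,0,0,-70,0, 0,0,0,0,0,-90,0, 0,0,0,0,0,-101,0, 0,0,0,0,0,-101,0]' 60
python3 -m jog '[0,0,0,0,0,0,255, 0,0,0,0,0,0,255, 0,0,0,0,0,0,255, 0,0,0,0,0,0,255, 0,0,0,0,0,0,255]' 60
python3 -c "
from h import *
s=robot.read_state(); print(s['wrist_torque'],s['width'],s['ee_pos'],s['ft_force'])"
```

```text
t: 3.32
ee_pos: [469.3, 113.7, 80.0]
tcp_rot: [-0.128, 1.566, 0.128]
ft_force: [0.3, 0.4, 0.5]
width: 85.9
t: 3.95
ee_pos: [469.1, 113.0, 79.8]
tcp_rot: [-0.128, 1.567, 0.127]
ft_force: [-1.1, -3.1, 2.9]
width: 10.7
[-0.6422399   0.19681552  0.03924651] 10.707382690986476 [469.10430077 112.9835572   79.76166538] [-1.09964721 -3.13650654  2.88888138]
```

Gripped (width about 11 mm on the 12 mm bar). Now I'll twist clockwise.

```bash
python3 -m jog '[0,0,-8,0,0,0,255, 0,0,-16,0,0,0,255, 0,0,-24,0,0,0,255, 0,0,-32,0,0,0,255, 0,0,-40,0,0,0,255]' 60
python3 -m jog '[0,0,-7,0,0,0,255, 0,0,-14,0,0,0,255, 0,0,-19,0,0,0,255, 0,0,-20,0,0,0,255, 0,0,-20,0,0,0,255]' 60
python3 -c "
from h import *
s=robot.read_state(); M=R.from_rotvec(s['tcp_rot']).as_matrix(); print(s['wrist_torque'],s['width'],s['ee_pos'],s['ft_force'],np.degrees(np.arctan2(M[1,1],M[0,1]))-99.1)"
```

```text
t: 4.58
ee_pos: [469.3, 113.5, 79.8]
tcp_rot: [0.423, 1.528, -0.423]
ft_force: [0.9, -1.5, 2.6]
width: 10.9
t: 5.2
ee_pos: [469.4, 113.7, 79.7]
tcp_rot: [0.69, 1.457, -0.689]
ft_force: [2.4, -0.9, 2.8]
width: 11.1
[-0.06846493 -0.48564534  0.11317968] 11.07611043770077 [469.42335006 113.6945735   79.74482433] [ 2.41685228 -0.90625043  2.79157981] -59.701696729895474
```

```bash
python3 -m jog '[0,0,-1.5,0,0,0,255, 0,0,-3,0,0,0,255, 0,0,-3,0,0,0,255, 0,0,-3,0,0,0,255, 0,0,-3,0,0,0,255]' 60
python3 - <<'E'
from h import *
s=robot.read_state(); M=R.from_rotvec(s['tcp_rot']).as_matrix(); print(s['wrist_torque'],s['width'],s['ft_force'],np.degrees(np.arctan2(M[1,1],M[0,1]))-99.1)
for n in("scene","top"): cv2.imwrite(f"pics/{n}1.png",robot.get_image(n))
im,c=grab("wrist"); u,v=proj(c,(469.2,113.2,90)).astype(int); print(u,v); cv2.imwrite("pics/w3c.png",cv2.resize(im[max(v-100,0):v+100,u-130:u+130],None,fx=2.5,fy=2.5))
E
```

```text
t: 5.82
ee_pos: [469.4, 113.7, 79.8]
tcp_rot: [0.731, 1.443, -0.729]
ft_force: [5.3, -0.8, 3.4]
width: 10.9
[-0.07936654 -0.937987    0.95447956] 10.918584241280165 [ 5.27657264 -0.81357175  3.44079035] -62.73738438737921
320 273
```

The torque jumped from 0.11 to 0.95 N m, so the knob is against its stop. Next: release it, let it spring back, rise, and check.

```bash
python3 -m jog '[0,0,0,0,0,0,0, 0,0,0,0,0,0,0, 0,0,0,0,0,0,0, 0,0,0,0,0,0,0, 0,0,0,0,0,0,0]' 60
python3 -m jog '[0,0,0,0,0,20,0, 0,0,0,0,0,60,0, 0,0,0,0,0,100,0, 0,0,0,0,0,140,0, 0,0,0,0,0,150,0]' 60
python3 - <<'E'
from h import *
im,c=grab("wrist"); cv2.imwrite("pics/w4.png",im); print(proj(c,(469.2,113.2,106)))
s=robot.read_state();print(s['t'],s['ee_pos'],s['q'],s['wrist_torque'])
u,v=proj(c,(469.2,113.2,106)).astype(int); cv2.imwrite("pics/w4c.png",cv2.resize(im[max(v-80,0):v+80,u-100:u+100],None,fx=2.5,fy=2.5))
E
```

```text
t: 6.6
ee_pos: [468.8, 113.5, 79.3]
tcp_rot: [0.731, 1.444, -0.731]
ft_force: [-0.5, -0.3, -0.4]
width: 85.5
t: 7.22
ee_pos: [469.8, 113.7, 232.2]
tcp_rot: [0.733, 1.44, -0.728]
ft_force: [0.2, 0.9, 0.0]
width: 85.5
[320.09984304 184.76663854]
7.275 [469.61683086 113.68276565 231.74658341] [ 1.61059000e-01 -7.00690898e-02  1.52137350e+00  7.33939919e-06
  1.68629467e+00 -4.72739019e-01] [ 0.03578269 -0.01182968  0.00110069]
```

View pics/w4c.png

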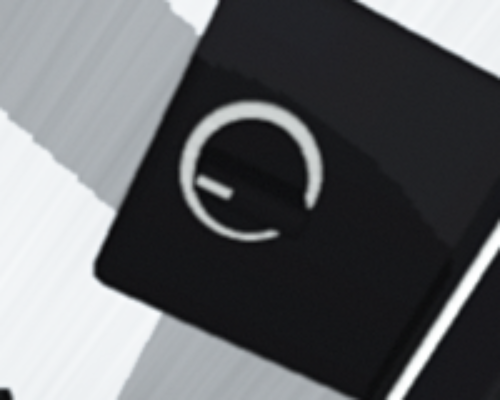

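Run:
```python
from h import *
np.set_printoptions(precision=1,suppress=True)
im,c=grab("wrist"); cv2.imwrite("pics/w5.png",im)
g=cv2.cvtColor(im,cv2.COLOR_BGR2GRAY)
def pointer(im,c,z=106):
    g=cv2.cvtColor(im,cv2.COLOR_BGR2GRAY); n,l,st,ce=cv2.connectedComponentsWithStats((g>100).astype(np.uint8))
    u,v=proj(c,(469.2,113.2,z))
    for i in range(1,n):
        if 20<st[i,4]<400 and np.hypot(*(ce[i]-(u,v)))<30:
            ys,xs=np.nonzero(l==i); P=np.array([onz(c,x,y,z)[:2] for x,y in zip(xs,ys)]); m=P.mean(0); _,_,V=np.linalg.svd(P-m)
            print(ce[i],st[i,4],"world",m,"axis yaw",np.degrees(np.arctan2(V[0,1],V[0,0]))%180)
for z in(74,106):
    pointer(im,c,z)
    pointer(cv2.imread("pics/w2.png"),np.load("w2.npy",allow_pickle=True).item(),z)
s=robot.read_state(); print(c["R"],s["tcp_rot"])
# tower-base white line in both
```

```text
[305.6 178.6] 65 world [460.  102.1] axis yaw 9.455118505304
[320.  192.4] 87 world [466.3 112.3] axis yaw 9.668987728046112
[305.6 178.6] 65 world [455.7 110.4] axis yaw 9.455118505303995
[320.  192.4] 87 world [456.  110.8] axis yaw 9.668987728046119
[[ 0.8  0.6  0. ]
 [ 0.6 -0.8  0.3]
 [ 0.2 -0.3 -0.9]] [ 0.7  1.4 -0.7]
```

The knob is back at rest: the pointer axis yaw is 9.5° (9.7° before the twist), at the same place. Now the lid.

```bash
python3 -m jog '[0,0,-4,-4,-50,0,0, 0,0,-8,-8,-100,0,0, 0,0,-12,-12,-150,0,0, 0,0,-15,-16,-200,-20,0, 0,0,-18,-19,-245,-40,0]' 60
python3 -m jog '[0,0,0,0,0,0,0, 0,0,0,0,0,0,0, 0,0,0,0,0,0,0, 0,0,0,0,0,0,0, 0,0,0,0,0,0,0]'
python3 - <<'E'
from h import *
np.set_printoptions(precision=1,suppress=True)
im,c=grab("wrist"); cv2.imwrite("pics/w6.png",im); np.save("w6.npy",c,allow_pickle=True)
u,v=proj(c,(450,-131,70)); print(u,v)
w=np.load("w1.npy",allow_pickle=True).item(); iw=cv2.imread("pics/w1.png")
for n,i,k in(("w1",iw,w),("w6",im,c)):
    hsv=cv2.cvtColor(i,cv2.COLOR_BGR2HSV); g=i.max(2)
    u,v=proj(k,(450,-131,30)); print(n,"pred",u,v, "pix",i[int(v)-6:int(v)+7:6,int(u)-60:int(u)+61:20].max(2))
E
```

```text
t: 7.95
ee_pos: [448.8, -132.9, 186.8]
tcp_rot: [0.972, 1.345, -0.973]
ft_force: [0.0, 0.8, -0.1]
width: 85.2
t: 8.57
ee_pos: [450.1, -130.9, 189.6]
tcp_rot: [0.97, 1.343, -0.969]
ft_force: [-0.0, -0.1, -1.2]
width: 85.3
321.58901185874413 187.21491573115247
w1 pred 118.81784591642526 76.66700942408862 pix [[239 238 208 254 193 132 243]
 [238 254 252 252 164 156 241]
 [238 251 246 113 107 158 242]]
w6 pred 321.54244946902446 174.42646161481744 pix [[190 114 113 221  70  69 112]
 [190 113 113 220  70  69 116]
 [187 113 114 220  70  70 117]]
```

View pics/w6.png

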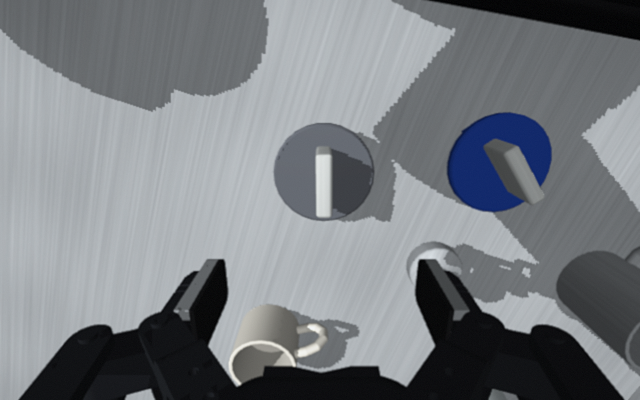

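The grey lid is directly below the gripper: disc at (324,172), bar top from (324,157) to (324,218), upright in the image and so aligned with the jaws. The cup (270,345) and tamper (433,262) are near the fingers, so I'll check clearance.

Run:
```python
from h import *
np.set_printoptions(precision=1,suppress=True)
im=cv2.imread("pics/w6.png"); c=np.load("w6.npy",allow_pickle=True).item(); t=cam("top",None); it=cv2.imread("pics/top0.png")
def comp(i,thr,u,v,r):
    g=i.min(2); m=np.zeros_like(g); x,y=int(u),int(v); m[y-r:y+r,x-r:x+r]=(g[y-r:y+r,x-r:x+r]>thr); n,l,st,ce=cv2.connectedComponentsWithStats(m)
    j=min((k for k in range(1,n) if st[k,4]>15),key=lambda k:np.hypot(*(ce[k]-(u,v)))); ys,xs=np.nonzero(l==j); return ce[j],np.c_[xs,ys],st[j]
a,pa,sa=comp(im,190,324,187,42); b,pb,sb=comp(it,190,371.5,232.5,10); print(a,sa,b,sb)
X,e=tri(ray(c,*a),ray(t,*b)); print("bar top",X,e)
P=np.array([onz(c,*p,70)[:2] for p in pa]); _,_,V=np.linalg.svd(P-P.mean(0)); q=(P-P.mean(0))@V.T
print("bar yaw",np.degrees(np.arctan2(V[0,1],V[0,0])),"size",np.ptp(q,0),"ctr",P.mean(0))
s=robot.read_state(); M=R.from_rotvec(s['tcp_rot']).as_matrix(); print("jaw",np.degrees(np.arctan2(M[1,1],M[0,1])),s['ee_pos'])
# disc ellipse in w6
hsv=cv2.cvtColor(im,cv2.COLOR_BGR2HSV)
el=[(275,172),(374,172),(324,123),(324,221)]; print("disc",onz(c,324.5,172,30), "size",np.linalg.norm(onz(c,274.5,172,30)-onz(c,374.5,172,30)))
print("tamper base",onz(c,433,262,5),"cup",onz(c,265,340,60))
print(sorted(pa[:,1])[::len(pa)-1])
```

```text
[322.5 183.9] [316 155  14  61 794] [371.9 232.4] [364 228  17   9  62]
bar top [ 450.7 -130.6   61.1] [np.float64(0.029041114826662877), np.float64(0.029041114826708434)]
bar yaw 108.42875558177478 size [52.1 10.8] ctr [ 449.9 -128.3]
jaw 18.36402080792134 [ 450.  -131.1  189.5]
disc [ 451.9 -127.9   30. ] size 94.25691737060374
tamper base [ 603.1 -194.7    5. ] cup [ 447.7 -307.8   60. ]
[np.int64(155), np.int64(215)]
```

```bash
python3 -m jog '[0,0,0,0,1,-40,0, 0,0,0,0,2,-80,0, 0,0,0,0.5,2.4,-120,0, 0,0,0,0.5,2.4,-145,0, 0,0,0,0.5,2.4,-155,0]' 80
python3 -m jog '[0,0,0,0,0,0,0, 0,0,0,0,0,0,255, 0,0,0,0,0,0,255, 0,0,0,0,0,0,255, 0,0,0,0,0,0,255]' 80
python3 -m jog '[0,0,0,0,0,0,255, 0,0,0,0,0,0,255, 0,0,0,0,0,10,255, 0,0,0,0,0,20,255, 0,0,0,0,0,30,255]' 80
python3 -c "
from h import *
s=robot.read_state(); print(s['wrist_torque'],s['width'],s['ee_pos'],s['ft_force'])"
```

```text
t: 9.25
ee_pos: [449.7, -128.6, 33.0]
tcp_rot: [0.97, 1.346, -0.971]
ft_force: [-0.2, -0.4, 0.4]
width: 85.5
t: 9.88
ee_pos: [450.5, -129.1, 34.6]
tcp_rot: [0.971, 1.343, -0.97]
ft_force: [2.4, 0.4, -0.8]
width: 12.9
t: 10.5
ee_pos: [450.5, -129.1, 65.2]
tcp_rot: [0.971, 1.343, -0.97]
ft_force: [0.1, 0.1, -0.6]
width: 12.9
[-0.01356267  0.00133039 -0.02115542] 12.940795245651476 [ 450.46068064 -129.06490849   65.22463359] [ 0.14878084  0.07554038 -0.59075133]
```

Gripped (width 12.9 mm). Lift it and check the lid in the hand.

```bash
python3 -m jog '[0,0,0,0,0,40,255, 0,0,8,0,0,80,255, 0,0,16,0,0,120,255, 0,0,24,0,0,160,255, 0,0,32,0,0,197,255]' 80
python3 -m jog '[0,0,8,20,30,0,255, 0,0,16,40,60,0,255, 0,0,24,60,90,0,255, 0,0,32,80,120,0,255, 0,0,40,100,150,0,255]' 80
python3 -m jog '[0,0,8.7,0,0,0,255, 0,0,8.7,0,0,0,255, 0,0,8.7,0,0,0,255, 0,0,8.7,0,0,0,255, 0,0,8.7,0,0,0,255]' 80
python3 - <<'E'
from h import *
s=robot.read_state(); M=R.from_rotvec(s['tcp_rot']).as_matrix(); print(np.degrees(np.arctan2(M[1,1],M[0,1])),M[:,0])
im,c=grab("wrist"); cv2.imwrite("pics/w7.png",im); np.save("w7.npy",c,allow_pickle=True)
np.save("s7.npy",s,allow_pickle=True)
E
```

```text
t: 11.12
ee_pos: [450.2, -129.0, 263.5]
tcp_rot: [0.538, 1.502, -0.538]
ft_force: [-0.6, 0.3, -1.0]
width: 13.3
t: 11.75
ee_pos: [550.8, 22.0, 261.9]
tcp_rot: [-0.008, 1.57, 0.008]
ft_force: [1.5, -0.3, -0.2]
width: 13.0
t: 12.38
ee_pos: [550.3, 20.7, 261.5]
tcp_rot: [-0.123, 1.567, 0.123]
ft_force: [0.6, -0.4, -2.3]
width: 13.1
98.94316899777884 [ 1.87637866e-04  9.00038608e-05 -9.99999978e-01]
```

View pics/w7.png

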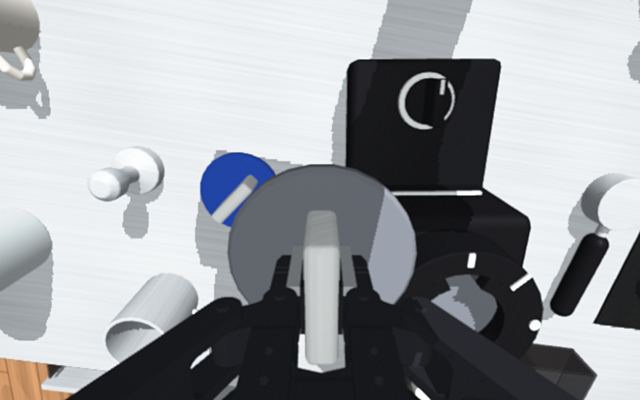

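The lid is held level. The disc's left, right and top edges are at x≈228, x≈416 and y≈165, and the bar runs from y≈243 to 363. I'll measure its offset from the TCP.

Run:
```python
from h import *
np.set_printoptions(precision=1,suppress=True)
im=cv2.imread("pics/w7.png"); c=np.load("w7.npy",allow_pickle=True).item(); s=np.load("s7.npy",allow_pickle=True).item()
T=np.array(s['ee_pos']); M=R.from_rotvec(s['tcp_rot']).as_matrix(); g=cv2.cvtColor(im,cv2.COLOR_BGR2GRAY)
col=g[:,314:330].astype(float).mean(1); d=np.diff(cv2.GaussianBlur(col.reshape(-1,1),(1,5),0).ravel())
pk=[(y,round(d[y],1)) for y in range(150,390) if abs(d[y])>3 and abs(d[y])==max(abs(d[y-3:y+4]))]; print(pk)
for y,_ in pk: print(y,"bar-top plane:",(M.T@(onz(c,321.5,y+.5,T[2]+35.5)-T))[1:], "disc plane",(M.T@(onz(c,321.5,y+.5,T[2]-4.5)-T))[1:])
E_=cv2.Canny(cv2.GaussianBlur(g,(3,3),0),25,70); ys,xs=np.nonzero(E_); k=(ys>150)&(ys<300)&(xs>215)&(xs<430); 
P=np.array([(M.T@(onz(c,x,y,T[2]-4.5)-T))[1:] for x,y in zip(xs[k],ys[k])])
for c0 in((0,0),(0,3),(0,-3)):
  q=np.array(c0,float)
  for it in range(30):
    r=np.hypot(*(P-q).T); m=abs(r-48)<(4 if it<8 else 1.5)
    J=-(P[m]-q)/r[m][:,None]; q=q-np.linalg.lstsq(J,r[m]-48,rcond=None)[0]
  print("disc centre in tool y,z",q,m.sum(),(r[m]-48).std())
print(T)
```

```text
[(163, np.float64(-59.1)), (210, np.float64(11.8)), (246, np.float64(10.7)), (362, np.float64(-8.0)), (371, np.float64(-49.5))]
163 bar-top plane: [  0.2 -57.6] disc plane [  0.2 -48. ]
210 bar-top plane: [  0.2 -40.9] disc plane [  0.2 -25.1]
246 bar-top plane: [  0.2 -26.9] disc plane [ 0.2 -5.9]
362 bar-top plane: [ 0.2 26.7] disc plane [ 0.2 67.7]
371 bar-top plane: [ 0.2 31.5] disc plane [ 0.2 74.3]
disc centre in tool y,z [0.1 0.6] 571 0.7025816532455147
disc centre in tool y,z [0.1 0.6] 571 0.7025816532455161
disc centre in tool y,z [0.1 0.6] 571 0.7025816532455161
[550.3  20.7 261.5]
```

The lid axis is within about 0.5 mm of the TCP. Now over the collar.

```bash
python3 -m jog '[0,0,0.1,18,29,0,255, 0,0,0.2,36,58,0,255, 0,0,0.2,54,88,0,255, 0,0,0.2,72,117.8,0,255, 0,0,0.2,72,117.8,0,255]' 100
python3 -m jog '[0,0,0,0,0,0,255, 0,0,0,0,0,-5,255, 0,0,0,0,0,-10,255, 0,0,0,0,0,-15,255, 0,0,0,0,0,-20,255]' 100
python3 -m jog '[0,0,0,0,0,0,255, 0,0,0,0,0,0,255, 0,0,0,0,0,0,255, 0,0,0,0,0,0,255, 0,0,0,0,0,0,255]' 100
python3 - <<'E'
from h import *
np.set_printoptions(precision=2,suppress=True)
s=robot.read_state(); M=R.from_rotvec(s['tcp_rot']).as_matrix(); print(np.degrees(np.arctan2(M[1,1],M[0,1])),s['ee_pos'],s['ft_force'],s['wrist_torque'],s['width'])
im,c=grab("wrist"); cv2.imwrite("pics/w8.png",im)
E
```

```text
t: 13.05
ee_pos: [622.7, 140.6, 260.2]
tcp_rot: [-0.128, 1.568, 0.128]
ft_force: [-0.2, -0.7, -1.3]
width: 13.0
t: 13.68
ee_pos: [622.3, 138.6, 240.9]
tcp_rot: [-0.126, 1.567, 0.126]
ft_force: [0.0, -0.1, -0.7]
width: 12.7
t: 14.3
ee_pos: [622.4, 138.8, 241.4]
tcp_rot: [-0.126, 1.567, 0.126]
ft_force: [-0.8, 0.5, -0.4]
width: 12.5
99.218614960823 [622.4  138.8  241.41] [-0.77  0.5  -0.45] [-0.02 -0.    0.05] 12.477993381994859
```

View pics/w8.png

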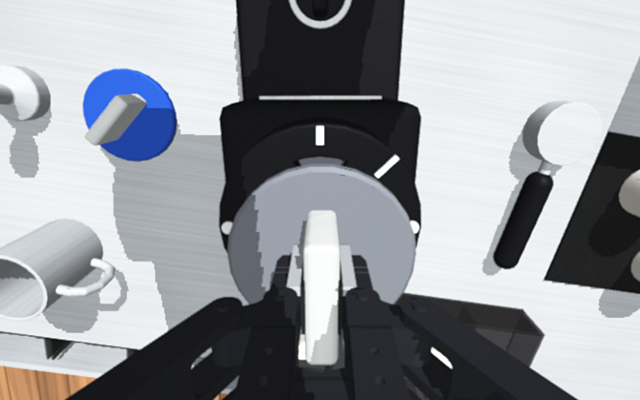

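The -x slot mark (320,135) lines up with the lid's bar (321), and the lock dots (227,228) and (415,228) are symmetric about the lid. I'll descend in small steps and watch the force.

```bash
python3 -m jog '[0,0,0,0,0,-3,255, 0,0,0,0,0,-6,255, 0,0,0,0,0,-8,255, 0,0,0,0,0,-10,255, 0,0,0,0,0,-10,255]' 100
python3 -m jog '[0,0,0,0,0,-1,255, 0,0,0,0,0,-2,255, 0,0,0,0,0,-3,255, 0,0,0,0,0,-4,255, 0,0,0,0,0,-4,255]' 100
```

```text
t: 14.98
ee_pos: [622.3, 138.8, 231.1]
tcp_rot: [-0.126, 1.567, 0.126]
ft_force: [0.2, -0.2, -1.0]
width: 12.6
t: 15.6
ee_pos: [622.3, 138.8, 227.2]
tcp_rot: [-0.126, 1.567, 0.126]
ft_force: [0.4, 0.3, -0.9]
width: 12.7
```

```bash
python3 -m jog '[0,0,0,0,0,-3,255, 0,0,0,0,0,-6,255, 0,0,0,0,0,-9,255, 0,0,0,0,0,-12,255, 0,0,0,0,0,-12,255]' 100
python3 -m jog '[0,0,0,0,0,-1,255, 0,0,0,0,0,-2,255, 0,0,0,0,0,-3,255, 0,0,0,0,0,-3,255, 0,0,0,0,0,-3,255]' 100
```

```text
t: 16.23
ee_pos: [622.2, 138.8, 214.9]
tcp_rot: [-0.126, 1.568, 0.126]
ft_force: [-0.4, 0.1, -0.5]
width: 12.8
t: 16.85
ee_pos: [622.4, 138.8, 212.7]
tcp_rot: [-0.126, 1.567, 0.126]
ft_force: [-0.7, 0.3, 1.1]
width: 12.6
```

```bash
python3 -m jog '[0,0,0,0,0,-0.5,255, 0,0,0,0,0,-1,255, 0,0,0,0,0,-1,255, 0,0,0,0,0,-1,255, 0,0,0,0,0,-1,255]' 100
python3 -c "
from h import *
s=robot.read_state(); print(s['wrist_torque'],s['width'],s['ee_pos'],s['ft_force'])"
```

```text
t: 17.48
ee_pos: [622.5, 138.9, 212.6]
tcp_rot: [-0.126, 1.566, 0.126]
ft_force: [-2.5, 0.9, 6.8]
width: 12.8
[-0.23778886  0.47973213 -0.01031399] 12.824316080215889 [622.47821035 138.85674281 212.61995679] [-2.51105691  0.90085653  6.77229661]
```

It is seated at TCP z 212.6 (212.5 expected) with about 7 N down force. Twist clockwise to 45° in two parts.

```bash
python3 -m jog '[0,0,-5,0,0,0,255, 0,0,-10,0,0,0,255, 0,0,-15,0,0,0,255, 0,0,-20,0,0,0,255, 0,0,-25,0,0,0,255]' 110
python3 -c "
from h import *
s=robot.read_state(); print(s['wrist_torque'],s['width'],s['ft_force'])"
python3 -m jog '[0,0,-5,0,0,0,255, 0,0,-10,0,0,0,255, 0,0,-15,0,0,0,255, 0,0,-20,0,0,0,255, 0,0,-20,0,0,0,255]' 110
python3 -m jog '[0,0,0,0,0,0,255, 0,0,0,0,0,0,255, 0,0,0,0,0,0,255, 0,0,0,0,0,0,255, 0,0,0,0,0,0,255]' 110
python3 - <<'E'
from h import *
np.set_printoptions(precision=2,suppress=True)
s=robot.read_state(); M=R.from_rotvec(s['tcp_rot']).as_matrix(); print(np.degrees(np.arctan2(M[1,1],M[0,1])),s['ee_pos'],s['ft_force'],s['wrist_torque'],s['width'])
im,c=grab("wrist"); cv2.imwrite("pics/w9.png",im)
E
```

```text
t: 18.1
ee_pos: [622.9, 138.1, 212.7]
tcp_rot: [0.218, 1.557, -0.219]
ft_force: [-0.4, -2.5, 6.8]
width: 12.8
[-0.59935509  0.28026896  0.26506462] 12.820656065794642 [-0.39570219 -2.47361398  6.83609789]
t: 18.73
ee_pos: [622.8, 138.2, 212.7]
tcp_rot: [0.49, 1.512, -0.49]
ft_force: [0.1, -1.8, 5.8]
width: 12.8
t: 19.35
ee_pos: [622.8, 138.3, 212.7]
tcp_rot: [0.489, 1.513, -0.489]
ft_force: [-0.2, -1.5, 5.7]
width: 12.5
54.1912324011094 [622.79 138.26 212.66] [-0.21 -1.52  5.74] [-0.39  0.35  0.05] 12.49315237082813
```

View pics/w9.png

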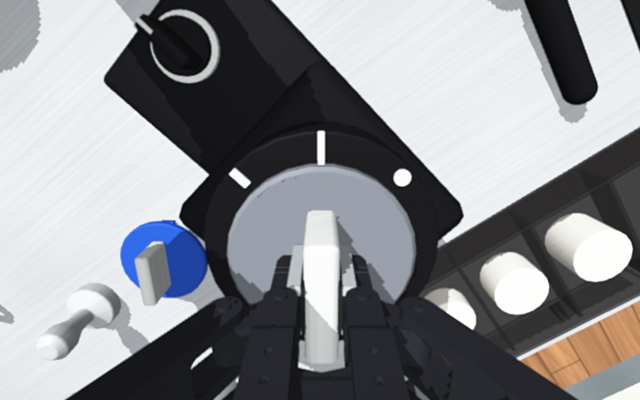

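The lid's bar (322) points at the long half mark (321,148), the measured turn is 44.9°, and the knob pointer lies along the deck axis. The lid is down with about 6 N on it. Handing in.

```bash
python3 -c "
from rig import robot
s=robot.read_state(); print(s['t'],s['qd'],s['width']); print(robot.close_job())"
```

```text
19.4 [-0.00069054  0.00163025  0.00085941  0.00048452 -0.00023275 -0.00044928] 12.58283104869283
the job is handed in; nothing more can be done
None
```

The purge knob is done, and the grey lid is seated, turned to the half-way mark and still held there. I handed the job in at 19.4 s. The hand-in gave no verdict, so the results below are my own checks.

- **Purge knob:** I twisted it to its stop, where the torque jumped from 0.11 to 0.95 N m, and let go. The wrist picture then showed its pointer back at 9.5°, against 9.7° before the twist.
- **Lid:** It went through the slots without resistance and touched the rim at a TCP height of 212.6 mm (212.5 expected).
- **Last checks:** The tool had turned 44.9° clockwise, and the bar pointed at the long half mark in the picture. The lid was at rest, about 6 N down on the rim, gripped at 12.6 mm with the force set to 110 N. No other item on the cart was touched.

**What disagreed:**
- **Spring torque:** At half-way the wrist read only about 0.05 N m, against the 0.16 N m expected from the spring. I put that down to friction and sensor noise; the picture showed no slip.
- **Bar height:** Before the grasp, two camera views put the bar top at 61 mm instead of 70 mm. I went by the stated height, and the grasp and seating heights matched it.

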